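Tip the steel ring gauge toward the assembly nest

ROBOT

A 7-joint arm with a two-finger parallel gripper is mounted at the origin on a cart in front of the work surface, level with it; the furniture and walls round the work are solid. World frame = base frame: x ahead of the robot, y to its left, z up, the work surface at z = 0. Lengths are in m, angles in rad, forces in N, time in s.
With the tool pointing down it reaches from about 0.4 to 0.875 m from the base axis. Payload 19.3 kg.
Tool frame: the origin (TCP) lies between the finger pads; the fingertips stand bot.tcp_to_tips ahead of it and the grasp point (between the pads) is the TCP (bot.tcp_to_tips is the distance from the TCP to the fingertips, in m); z points along the fingers, y is the line along which they close (so a half turn about z gives the same grasp; the last joint's range is limited). The gripper opens to 85 mm and grips with 20 to 120 N. Pads are 22 mm wide; open, the fingers measure 114 mm over their backs; the gripper's body (76 mm by 85 mm) begins 54 mm behind the grasp point. The pads swing forward as they close: fully open they stand 13 mm farther back than shut.
Start: joints at [1.211, 0.521, -0.036, 1.599, 0.021, 1.021, -0.113], TCP at [0.179, -0.599, 0.25] pointing down, gripper open.
Joint ranges: [-2.91, 2.91], [-0.3, 2.13], [-1.5, 1.42], [0.17, 2.43], [-1.26, 4.41], [0.16, 1.93], [-2.52, 2.52]. Speed limits (rad/s): [1.89, 1.89, 2.39, 2.39, 3.01, 3.01, 3.01].

INTERFACE

Orientations are given as [roll, pitch, yaw] about the fixed x, y, z axes, in that order (R = Rz(yaw) Ry(pitch) Rx(roll)).
In Python, from workcell import telemetry, grab_frame, bot gives the robot as it stands. The module is installed in compiled form; this text tells all that it offers.
- The arm moves only by the shell command python3 -m crank 'ROWS' [FORCE]. ROWS is text: rows parted by semicolons, each of 7 numbers parted by spaces: the finger opening in m, from 0 to 0.0854, then the shift along the tool's x, y, z in m, then the turn, a rotation vector about the tool's x, y, z in degrees. A call has exactly 8 rows; each row shifts and turns the commanded pose from where the row before left it, along the tool's axes as they then stand; what a row does not reach is not made up. A row lasts 1/12 s, in which the tool goes at most 41.7 mm and 7.16 degrees, less where a joint would pass 70% of its speed; a pose out of reach is approached as far as the arm can. A call with a gripper value outside its range is refused whole. The fingers move at their own pace and stop on an object; FORCE is the grip in N (left out, the last holds). Time passes only in rows, so rows that do not move let the fingers close, or fill a call up. It gives the time, the measured TCP pose, the force, the opening and the grip force at its end, in the units of the state.
- telemetry.observe(): the state, without advancing time (a new reading comes with each control period).
- grab_frame(name): name is "side" or "top" or "wrist"; returns a dict with "pixels" (384x512x3 uint8, red, green, blue), "depth" (384x512 float32, m along the optical axis (not along the pixel's ray), 0 where there is no reading), "vertical_fov" (degrees; the focal length in pixels is half the picture's height over the tangent of half this angle, whatever the lens; pixels are square), "cx", "cy" (the principal point, pixels), "distortion" ([k1, k2, p1, p2, k3] as OpenCV has them; the pictures are not rectified), "R" (3x3) and "t" (3): a world point X has camera coordinates R X + t; the wrist camera has in their place "hand_eye" (4x4, takes a point from camera to tool coordinates, whose origin is the TCP and whose axes are the flange's). Camera axes: x right, y down, z forward; pixel columns grow to the right and rows downward; lengths in m; the calibration is good to about 2 mm. A picture is of the moment at which its call begins: read the wrist's pose just before it.
- bot.job_done(): hands the job in; it is judged then, once.
The state is a dict: "clock": time; "qpos": joint angles; "qd": joint speeds; "joint_efforts": joint torques, N m; "position": TCP position; "tool_rot": TCP orientation; "force": force on the tool from outside, world axes, zero at the start; "moment": the same for the moment, N m; "grip_width": finger opening in m; "finger_force": force on a finger pad.
Only numpy, scipy, OpenCV 4.12 (cv2) and the standard library are available. Lean on these libraries where they do the work, as an engineer would, in place of code of your own. Each camera call takes 0.05 s, during which the arm holds its last target. There are 200 camera calls.

TASK

Pick up the plain steel ring gauge and lower it onto the half of the tipping tray that is nearer the assembly nest, so that its weight tips the tray down toward the nest and not toward the reject box. Keep hold of it until it is down at the tray instead of dropping it, then let go and move clear, leaving it lying flat on the tipped tray. Leave the toothed white ring and the black tape roll where they are.

Things in the scene. Friction and masses are not known exactly. Their poses are not given: they have to be found in the camera images.
- gauge_center (a point): centre (half-way up) of the ring gauge: a plain, smooth, thick-walled steel ring lying flat on the bench, 60 mm outer diameter, 16 mm high, about 0.19 kg, loose; axis z upward. Its bore counts as solid: grip it across the outside.
- gauge: the same steel ring gauge; origin at the centre of its underside, axis z upward.
- tray_mid (a point): middle of the upper face of the tipping tray: bare aluminium, 200 mm along this point's y, 110 mm along its x, 55 mm above the bench, on a pivot under its middle; z up from the face; the frame tips with it. A 3 mm high ridge at y = 0 parts it into two halves, centred at y = +50 and y = -50 mm. Side rails 3 mm high (inner width 104 mm), end lips 8 mm high (inner faces at y = +-97 mm). Its foot is fixed.
- rocker (a joint): tilt of the tray in rad: 0 is level, where a light spring holds it when empty; positive when the tray's +y end is down, negative when its -y end is down; stops at +-0.18. The steel ring's weight on one half takes that end fully down (about 10 mm at the ring).
- nest_center (a point): middle, 12 mm above the bench, of the assembly nest: a square aluminium plate with a round seat, 70 x 70 mm, 22 mm high over its corner pins, fixed to the bench beyond one end of the tray. Beyond the other end stands the reject box, an open grey box 80 x 80 mm, 22 mm high, holding a white cap. Which end is which varies.
- toothed_center (a point): centre of a white moulded ring with a toothed upper edge, 64 mm diameter, 18 mm high, loose on the bench; a bystander, leave it.
- tape_center (a point): centre of a roll of black tape, 62 mm diameter, 19 mm high, loose on the bench; a bystander, leave it.
Things that resemble listed ones, but are neither listed nor needed, are in the scene too. Leave any blue or brown look-alike of the gauge alone.

How it is judged:
On the way:
1. the ring gauge, still held by the fingers, is down at the tray (its underside within 20 mm of the tray face) (contact force between the fingers and gauge above 0.5 N and z of gauge_center in the frame of tray_mid between 0 and 0.028 m and x of gauge_center in the frame of tray_mid between -0.055 and 0.055 m and y of gauge_center in the frame of tray_mid between -0.1 and 0.1 m), for 0.05 s.
At the end, for the whole second after the job is handed in: the ring gauge lies flat (within 8 degrees) on the half of the tray nearer the nest, its centre at least 22 mm from the tray's middle ridge and within 40 mm of its centre line; the tray is tipped at least 0.12 rad down toward the nest; ring and tray are at rest (((y of nest_center in the frame of tray_mid above 0 m and value of joint rocker above 0.12 rad and y of gauge_center in the frame of tray_mid above 0.022 m) or (y of nest_center in the frame of tray_mid below 0 m and value of joint rocker below -0.12 rad and y of gauge_center in the frame of tray_mid below -0.022 m)) and x of gauge_center in the frame of tray_mid between -0.04 and 0.04 m and z of gauge_center in the frame of tray_mid between 0.003 and 0.014 m and angle between the z axis of gauge_center and the z axis of tray_mid, either way round below 0.14 rad and velocity of joint rocker between -0.1 and 0.1 rad/s and linear speed of gauge below 0.02 m/s); the robot touches nothing.
It fails at once if the toothed white ring is moved by more than 20 mm (distance of toothed_center from where it was at the start of the episode above 0.02 m).
It fails at once if the black tape roll is moved by more than 20 mm (distance of tape_center from where it was at the start of the episode above 0.02 m).
It also fails if it takes over 38 s, if anything falls off the work surface, if the arm or the gripper's body presses on something with over 40 N, if the wrist force passes 120 N, or if a joint passes its speed limit or range.

## Working session

There is one attempt and no reset: what is moved stays moved. The work goes in short steps, Python scripts to look and compute and a shell command to move; the robot and the scene stay as the last step left them, time stands still between calls to the robot, and variables do not carry over. Pictures are saved under pics/ and viewed, at most 10 in all, crops included, and the job is handed in when it is done.

```bash
mkdir -p pics; cat > h.py <<'E'
import numpy as np, cv2
from workcell import telemetry, grab_frame, bot
from scipy.spatial.transform import Rotation as Ro
def grab(n):
    s=telemetry.observe(); f=grab_frame(n)
    if 'R' not in f:
        T=np.eye(4); r=np.array(s['tool_rot'],float)
        T[:3,:3]=Ro.from_euler('xyz',r).as_matrix() if r.size==3 else r.reshape(3,3)
        T[:3,3]=s['position']; C=T@np.array(f['hand_eye']); f['R']=C[:3,:3].T; f['t']=-C[:3,:3].T@C[:3,3]
    np.save(f'pics/{n}.npy',f,allow_pickle=True); return f
def load(n): return np.load(f'pics/{n}.npy',allow_pickle=True).item()
def K(f):
    F=192/np.tan(np.radians(f['vertical_fov'])/2)
    return np.array([[F,0,f['cx']],[0,F,f['cy']],[0,0,1.]])
def ray(f,u,v):
    p=cv2.undistortPoints(np.array([[[u,v]]],float),K(f),np.array(f['distortion'],float))[0,0]
    return np.array([p[0],p[1],1.])
def onz(f,u,v,z):
    R=np.array(f['R']);t=np.array(f['t']); c=-R.T@t; d=R.T@ray(f,u,v)
    return c+d*(z-c[2])/d[2]
def bydepth(f,u,v):
    R=np.array(f['R']);t=np.array(f['t']); return R.T@(ray(f,u,v)*f['depth'][int(v),int(u)]-t)
def save(f,name,box=None,s=1):
    im=f['pixels'][:,:,::-1]
    if box: im=im[box[1]:box[3],box[0]:box[2]]
    cv2.imwrite(f'pics/{name}.png',cv2.resize(im,None,fx=s,fy=s,interpolation=cv2.INTER_CUBIC))
E
python3 - <<'E'
from h import *
print(telemetry.observe(), bot.tcp_to_tips)
for n in('top','side'):
    f=grab(n); save(f,n+'1',s=1.5)
E
```

```text
{'clock': 0.0, 'qpos': array([ 1.21077586,  0.52201122, -0.03633836,  1.59999492,  0.02116961,
        1.02110047, -0.11281682]), 'qd': array([-0.00053309, -0.00073558, -0.00026882,  0.00088639,  0.00144945,
       -0.00063408, -0.00018599]), 'joint_efforts': array([-1.01390360e-03, -9.27121997e+01,  1.97988108e+00, -3.69935668e+01,
        1.78293453e-02,  8.07854638e-03,  1.20209046e-05]), 'position': array([ 0.17850302, -0.59864027,  0.24973201]), 'tool_rot': array([-3.14046327e+00,  4.93723580e-05,  2.89787069e-01]), 'force': array([-0.39580523, -0.16340709, -0.39534122]), 'moment': array([0.01519813, 0.02677813, 0.01086618]), 'finger_force': 0.0, 'grip_width': 0.08527670017193652} 0.019
```

View pics/top1.png

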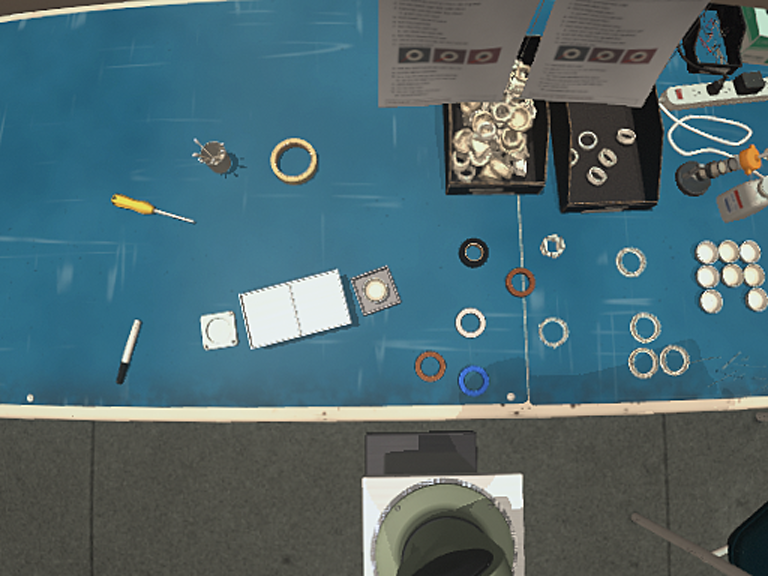

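View pics/side1.png

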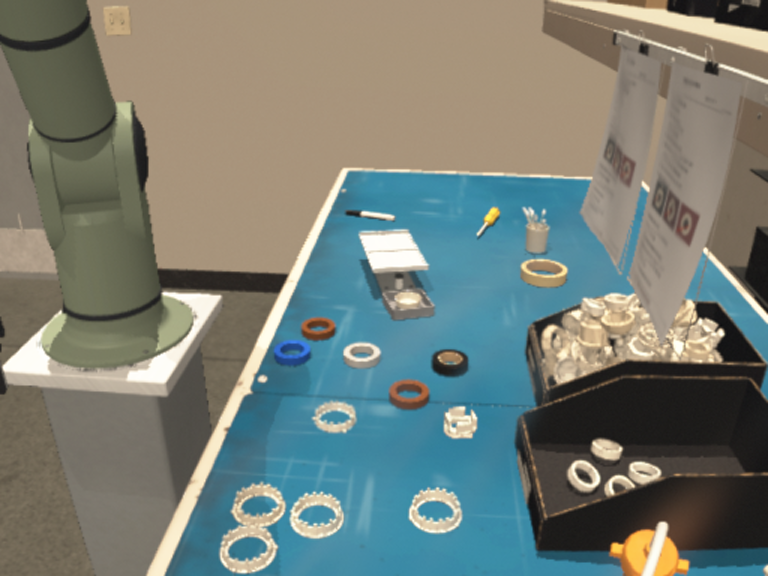

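Top (768x576 picture): the nest is at (218,330), the tray at (297,309) and the reject box with its cap at (376,290). Possible gauges are the plain pale ring (470,323), toothed ring (553,332), other toothed rings (631,262), (645,327), (642,362), (674,360), the slotted piece (553,246), tape (473,252), brown rings (520,282) and (431,366), blue ring (474,380), and tan roll (294,160). I choose (470,323), which is smooth in both views, and check it in a close crop.

```bash
python3 - <<'E'
from h import *
f=load('top'); g=load('side')
a=f['pixels'][190:270,270:400,::-1]; b=g['pixels'][210:300,180:310,::-1]
im=np.vstack([cv2.resize(a,(780,300) if 0 else (455,280),interpolation=2),cv2.resize(b,(455,315),interpolation=2)])
cv2.imwrite('pics/c1.png',im)
for n,u,v,z in[('gauge',470,323,.016),('toothed',553,332,.018),('tape',473,252,.019),('brown',431,366,.016),('blue',474,380,.016),('brown2',520,282,.016),('nest',218,330,.012),('box',376,290,.022),('trayTL',240,293,.06),('TR',341,269,.06),('BR',353,322,.06),('BL',251,348,.06),('ridgeT',290,281,.058),('ridgeB',302,336,.058)]:
    print(n,onz(f,u/1.5,v/1.5,z).round(3),bydepth(f,u/1.5,v/1.5).round(3))
print('side gauge',onz(g,362/1.5,352/1.5,.016))
E
```

```text
gauge [ 0.451 -0.062  0.016] [ 0.453 -0.065 -0.003]
toothed [ 0.43  -0.231  0.018] [ 0.431 -0.236  0.001]
tape [ 0.597 -0.073  0.019] [ 0.601 -0.077 -0.   ]
brown [0.366 0.018 0.016] [0.367 0.018 0.007]
blue [ 0.337 -0.067  0.016] [ 0.337 -0.068  0.004]
brown2 [ 0.534 -0.168  0.016] [ 0.536 -0.172  0.001]
nest [0.443 0.448 0.012] [0.443 0.448 0.01 ]
box [0.52  0.126 0.022] [0.522 0.126 0.009]
trayTL [0.511 0.391 0.06 ] [0.52  0.406 0.006]
TR [0.556 0.193 0.06 ] [0.568 0.198 0.   ]
BR [0.451 0.17  0.06 ] [ 0.458  0.174 -0.001]
BL [0.403 0.367 0.06 ] [0.403 0.367 0.061]
ridgeT [0.533 0.293 0.058] [ 0.544  0.304 -0.001]
ridgeB [0.426 0.269 0.058] [0.43  0.277 0.002]
side gauge [ 0.45342388 -0.06351853  0.016     ]
```

View pics/c1.png

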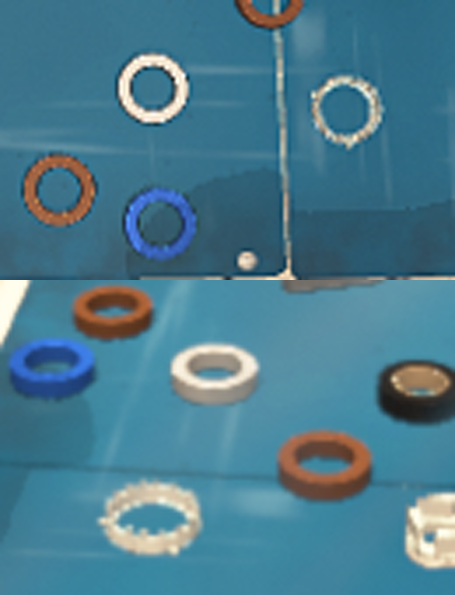

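The crop shows a smooth plain pale ring at top (470,323), with toothed, blue and brown ones elsewhere, so the gauge is at about (0.452, -0.063). The nest is at the world +y end of the tray. Tray centre is about (0.480, 0.281) with its long axis along (-0.23, 0.973), so I need yaw of about 103°.

```bash
R="0.085 0.026 -0.0272 0 0 0 0"; true
python3 -m crank '0.085 0.026 -0.0272 0 0 0 0;0.085 0.026 -0.0272 0 0 0 0;0.085 0.026 -0.0272 0 0 0 0;0.085 0.026 -0.0272 0 0 0 0;0.085 0.026 -0.0272 0 0 0 0;0.085 0.026 -0.0272 0 0 0 0;0.085 0.026 -0.0272 0 0 0 0;0.085 0.026 -0.0272 0 0 0 0'
python3 -m crank '0.085 0.026 -0.0272 0 0 0 0;0.085 0.026 -0.0272 0 0 0 0;0.085 0.026 -0.0272 0 0 0 0;0.085 0.026 -0.0272 0 0 0 0;0.085 0.026 -0.0272 0 0 0 0;0.085 0.026 -0.0272 0 0 0 0;0.085 0.026 -0.0272 0 0 0 0;0.085 0.026 -0.0272 0 0 0 0'
python3 -m crank '0.085 0 0 0 0 0 -7;0.085 0 0 0 0 0 -7;0.085 0 0 0 0 0 -7;0.085 0 0 0 0 0 -7;0.085 0 0 0 0 0 -7;0.085 0 0 0 0 0 -7;0.085 0 0 0 0 0 -7;0.085 0 0 0 0 0 -7'
python3 -m crank '0.085 0 0 0 0 0 -7;0.085 0 0 0 0 0 -7;0.085 0 0 0 0 0 -7;0.085 0 0 0 0 0 -7;0.085 0 0 0 0 0 -2.7;0.085 0 0 0 0 0 0;0.085 0 0 0 0 0 0;0.085 0 0 0 0 0 0'
python3 - <<'E'
from h import *
f=grab('wrist'); save(f,'w1',s=1.5); s=telemetry.observe(); print(s['position'],s['tool_rot'],s['qpos'])
for c in [(.452,-.063,.016)]:
    p,_=cv2.projectPoints(np.array([c]),cv2.Rodrigues(f['R'])[0],f['t'],K(f),np.array(f['distortion'],float)); print(p*1.5)
E
```

```text
clock: 0.77
position: [0.316, -0.3292, 0.2503]
tool_rot: [-3.142, 0.0, 0.29]
force: [1.1, -1.2, 0.5]
grip_width: 0.0852
finger_force: 0.0
clock: 1.43
position: [0.4532, -0.0612, 0.2503]
tool_rot: [3.142, 0.0, 0.29]
force: [0.9, -1.9, 0.5]
grip_width: 0.0852
finger_force: 0.0
clock: 2.1
position: [0.4527, -0.063, 0.2502]
tool_rot: [-3.141, 0.0, 1.273]
force: [-0.3, 0.4, -0.6]
grip_width: 0.0847
finger_force: 0.0
clock: 2.77
position: [0.4528, -0.0631, 0.2502]
tool_rot: [-3.141, -0.0, 1.801]
force: [0.0, 0.1, -0.4]
grip_width: 0.0849
finger_force: 0.0
[ 0.45283371 -0.06303672  0.25026005] [-3.14146023e+00  2.26278853e-05  1.80112527e+00] [ 0.51044431  0.30207655 -0.60826373  1.99997061  0.21828211  0.90310214
  0.01754696]
[[[371.79698496 252.0507386 ]]]
```

View pics/w1.png

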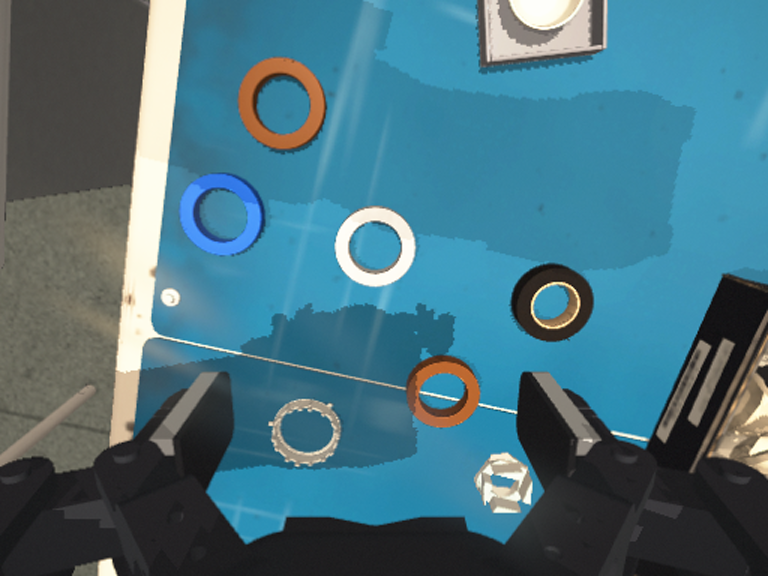

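The wrist picture shows the gauge at (375,247), clear of neighbours; its predicted position was (372,252). I refine the position and then descend.

```bash
python3 - <<'E'
from h import *
f=load('wrist'); s=telemetry.observe()
p=onz(f,375/1.5,246.5/1.5,.016); print(p,onz(f,371/1.5,219/1.5,0)[:2])
d=p-s['position']; d[2]=.021-s['position'][2]
print(Ro.from_euler('xyz',s['tool_rot']).inv().apply(d))
E
```

```text
[ 0.45337186 -0.05835054  0.016     ] [ 0.44619556 -0.04120807]
[0.00444475 0.00162414 0.22925974]
```

```bash
python3 -m crank '0.085 0.003 0.001 0.03 0 0 0;0.085 0 0 0.035 0 0 0;0.085 0 0 0.035 0 0 0;0.085 0 0 0.035 0 0 0;0.085 0 0 0.035 0 0 0;0.085 0 0 0.03 0 0 0;0.085 0 0 0.02 0 0 0;0.085 0 0 0.009 0 0 0'
python3 -m crank '0.05 0 0 0 0 0 0;0.05 0 0 0 0 0 0;0.05 0 0 0 0 0 0;0.05 0 0 0 0 0 0;0.05 0 0 0 0 0 0;0.05 0 0 0 0 0 0;0.05 0 0 0 0 0 0;0.05 0 0 0 0 0 0' 50
python3 -m crank '0.05 0 0 -0.005 0 0 0;0.05 0 0 -0.015 0 0 0;0.05 0 0 -0.025 0 0 0;0.05 0 0 -0.03 0 0 0;0.05 0 0 -0.03 0 0 0;0.05 0 0 -0.02 0 0 0;0.05 0 0 -0.015 0 0 0;0.05 0 0 0 0 0 0'
python3 - <<'E'
from h import *
f=grab('wrist'); save(f,'w2',s=1.5); f=grab('side'); s=telemetry.observe(); print(s['qpos'],s['tool_rot'])
E
```

```text
clock: 3.48
position: [0.4521, -0.0595, 0.0189]
tool_rot: [-3.139, -0.001, 1.803]
force: [0.1, 1.7, -0.6]
grip_width: 0.0851
finger_force: 0.0
clock: 4.15
position: [0.4538, -0.0599, 0.0228]
tool_rot: [3.14, 0.001, 1.802]
force: [-3.1, 3.2, 12.0]
grip_width: 0.0567
finger_force: 53.7
clock: 4.82
position: [0.4545, -0.0603, 0.1649]
tool_rot: [3.137, 0.002, 1.802]
force: [0.5, 0.3, -1.6]
grip_width: 0.0568
finger_force: 54.1
[ 0.44780448  0.43917752 -0.56361899  2.0904896   0.3599255   0.70388865
 -0.11945768] [3.14011290e+00 1.05193055e-03 1.80212565e+00]
```

View pics/w2.png

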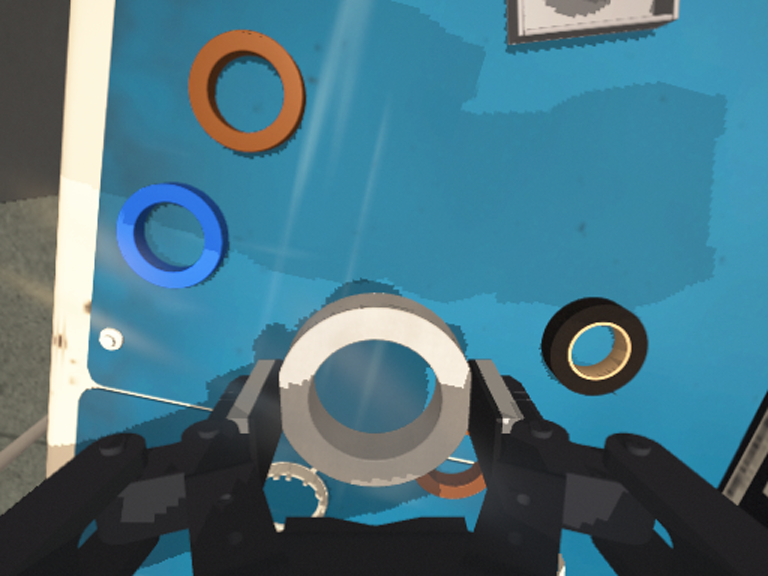

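Gauge is held (grip width 0.057, ring centred at (375,390) between the pads). Next I move part of the way to the tray and measure it from the wrist camera.

```bash
python3 -m crank '0.05 0.02 0.005 -0.01 0 0 0;0.05 0.03 0.008 -0.02 0 0 0;0.05 0.03 0.008 -0.02 0 0 0;0.05 0.03 0.008 -0.02 0 0 0;0.05 0.03 0.01 0 0 0 0;0.05 0.02 0.01 0 0 0 0;0.05 0.01 0.005 0 0 0 0;0.05 0 0 0 0 0 0'
python3 - <<'E'
from h import *
f=grab('wrist'); save(f,'w3',s=1.5)
print(telemetry.observe()['finger_force'])
E
```

```text
clock: 5.58
position: [0.4665, 0.1202, 0.2305]
tool_rot: [-3.141, -0.001, 1.806]
force: [-0.4, -0.0, -1.7]
grip_width: 0.0565
finger_force: 54.1
54.147040458919946
```

View pics/w3.png

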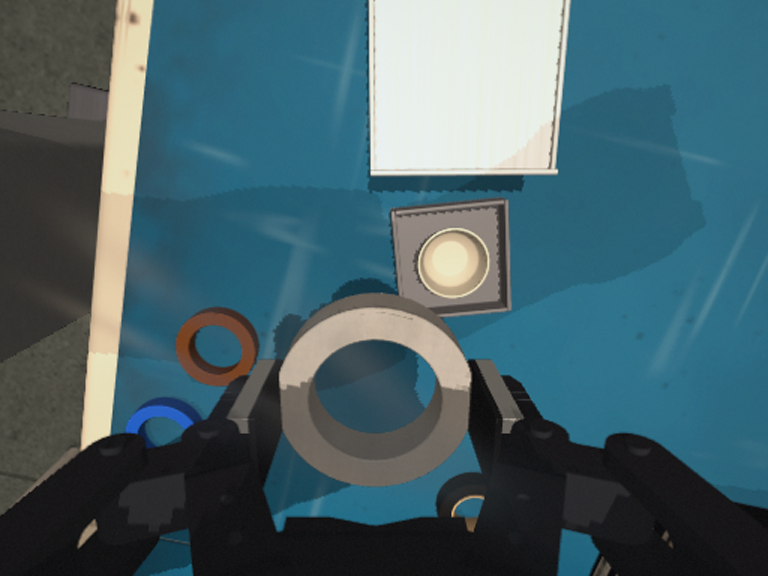

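The near tray end lip shows from (370,174) to (557,172), and the rails run up to (370,0) and (570,0). I compute the tray from this view.

```bash
python3 - <<'E'
from h import *
f=load('wrist'); s=telemetry.observe()
P=[onz(f,u/1.5,v/1.5,z)[:2] for u,v,z in[(370,174,.061),(557,172,.061),(370,5,.058),(570,5,.058)]]
print(np.round(P,4))
m0=(P[0]+P[1])/2; m1=(P[2]+P[3])/2; d=m1-m0; d/=np.linalg.norm(d)
print('w',np.linalg.norm(P[1]-P[0]),np.linalg.norm(P[3]-P[2]),'yaw',np.degrees(np.arctan2(d[1],d[0])))
c=m0+.100*d; print('mid',c,d); t=c+.05*d
q=np.array([*t,s['position'][2]]); print(t,Ro.from_euler('xyz',s['tool_rot']).inv().apply(q-s['position']),s['tool_rot'])
E
```

```text
[[0.451  0.1784]
 [0.5574 0.2052]
 [0.4303 0.2654]
 [0.5361 0.291 ]]
w 0.10973209967814 0.10880819089259515 yaw 103.67274755613302
mid [0.48057912 0.28896241] [-0.23637601  0.97166166]
[0.46876032 0.3375455 ] [ 2.12611654e-01  5.32114042e-02 -2.23343444e-05] [-3.14003708e+00 -2.84273199e-04  1.80458283e+00]
```

```bash
python3 -m crank '0.05 0.015 0.004 0 0 0 0;0.05 0.03 0.008 0 0 0 0;0.05 0.034 0.009 0 0 0 0;0.05 0.034 0.009 0 0 0 0;0.05 0.034 0.009 0 0 0 0;0.05 0.034 0.008 0 0 0 0;0.05 0.02 0.004 0 0 0 0;0.05 0.012 0.002 0 0 0 0'
python3 -m crank '0.05 0 0 0.015 0 0 0;0.05 0 0 0.03 0 0 0;0.05 0 0 0.03 0 0 0;0.05 0 0 0.02 0 0 0;0.05 0 0 0.01 0 -4 0;0.05 0 0 0 0 -4 0;0.05 0 0 0 0 -2.3 0;0.05 0 0 0 0 0 0'
python3 - <<'E'
from h import *
save(grab('wrist'),'w4',s=0.75); save(grab('side'),'s4',(210,110,340,220),3)
E
cd pics; python3 -c "
import cv2,numpy as np
a=cv2.imread('w4.png');b=cv2.imread('s4.png')
h=max(a.shape[0],b.shape[0]);p=lambda i:cv2.copyMakeBorder(i,0,h-i.shape[0],0,0,0)
cv2.imwrite('m4.png',np.hstack([p(a),p(b)]))"
```

```text
clock: 6.3
position: [0.4688, 0.3386, 0.2304]
tool_rot: [-3.14, -0.0, 1.804]
force: [-0.3, -0.1, -2.7]
grip_width: 0.0566
finger_force: 54.2
clock: 6.97
position: [0.4687, 0.3372, 0.1255]
tool_rot: [-3.14, 0.182, 1.805]
force: [-0.6, 0.5, -2.0]
grip_width: 0.0567
finger_force: 54.2
```

View pics/m4.png

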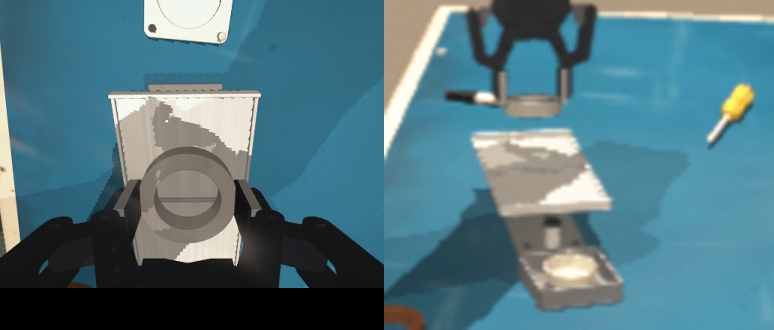

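Left (wrist): the ring at (187,195) is centred over the nest half, with the far lip at (113–260,95) and the nest beyond at (187,15). Right (side): ring above the level tray. I check the end lip position once and lower.

```bash
python3 - <<'E'
from h import *
f=load('wrist'); a=onz(f,110/.75,95/.75,.063)[:2]; b=onz(f,260/.75,93/.75,.063)[:2]; d=np.array([-.2345,.972]); m=(a+b)/2
print(a,b,'mid by lip',m-.1*d, 'target',m-.05*d)
E
python3 -m crank '0.05 0.0015 0 0.009 0 0 0;0.05 0.0015 0 0.009 0 0 0;0.05 0.0015 0 0.008 0 0 0;0.05 0.001 0 0.006 0 0 0;0.05 0.001 0 0.005 0 0 0;0.05 0.001 0 0.004 0 0 0;0.05 0.0005 0 0.003 0 0 0;0.05 0 0 0 0 0 0'
```

```text
[0.40501035 0.37263494] [0.50855396 0.39883298] mid by lip [0.48023215 0.28853396] target [0.46850715 0.33713396]
clock: 7.73
position: [0.469, 0.3374, 0.081]
tool_rot: [-3.141, 0.18, 1.803]
force: [-0.4, 0.3, -2.6]
grip_width: 0.0564
finger_force: 54.1
```

```bash
python3 -m crank '0.05 0.0004 0 0.002 0 0 0;0.05 0.0004 0 0.002 0 0 0;0.05 0.0004 0 0.002 0 0 0;0.05 0.0003 0 0.0015 0 0 0;0.05 0.0003 0 0.0015 0 0 0;0.05 0.0002 0 0.001 0 0 0;0.05 0 0 0 0 0 0;0.05 0 0 0 0 0 0'
python3 - <<'E'
from h import *
save(grab('wrist'),'w5',s=0.75); save(grab('side'),'s5',(210,110,340,220),3)
E
cd pics; python3 -c "
import cv2,numpy as np
a=cv2.imread('w5.png');b=cv2.imread('s5.png')
h=max(a.shape[0],b.shape[0]);p=lambda i:cv2.copyMakeBorder(i,0,h-i.shape[0],0,0,0)
cv2.imwrite('m5.png',np.hstack([p(a),p(b)]))"
```

```text
clock: 8.4
position: [0.4691, 0.3376, 0.0714]
tool_rot: [-3.142, 0.18, 1.803]
force: [-0.7, 0.4, -1.9]
grip_width: 0.0567
finger_force: 54.2
```

View pics/m5.png

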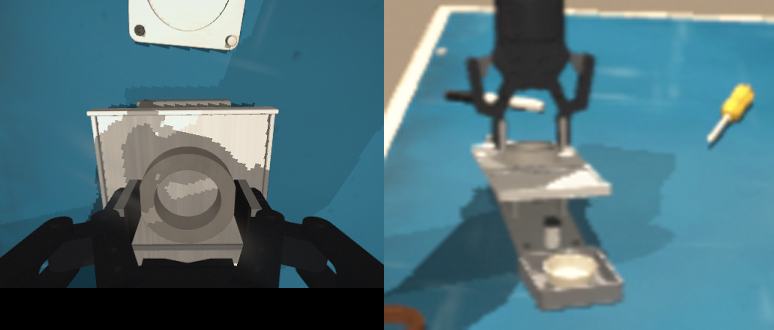

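The tray is already tipping toward the nest: its near end is raised in the side view and the ring is within the rails. I lower the last few mm until there is contact.

```bash
python3 -m crank '0.05 0.0002 0 0.0008 0 0 0;0.05 0.0002 0 0.0008 0 0 0;0.05 0.0001 0 0.0008 0 0 0;0.05 0.0001 0 0.0006 0 0 0;0.05 0 0 0 0 0 0;0.05 0 0 0 0 0 0;0.05 0 0 0 0 0 0;0.05 0 0 0 0 0 0'
```

```text
clock: 9.17
position: [0.4692, 0.3378, 0.0688]
tool_rot: [3.141, 0.18, 1.803]
force: [-1.9, -1.8, 7.5]
grip_width: 0.0564
finger_force: 55.1
```

Firm contact (about 9 N up), so the ring is down against the stop. I open gently and retreat along the tool axis.

```bash
python3 -m crank '0.058 0 0 0 0 0 0;0.06 0 0 0 0 0 0;0.062 0 0 0 0 0 0;0.064 0 0 0 0 0 0;0.067 0 0 0 0 0 0;0.068 0 0 0 0 0 0;0.068 0 0 0 0 0 0;0.068 0 0 0 0 0 0'
python3 -m crank '0.068 0 0 -0.002 0 0 0;0.068 0 0 -0.004 0 0 0;0.068 0 0 -0.006 0 0 0;0.07 0 0 -0.015 0 0 0;0.08 0 0 -0.025 0 0 0;0.08 0 0 -0.03 0 0 0;0.08 0 0 -0.02 0 0 0;0.08 0 0 0 0 0 0'
python3 - <<'E'
from h import *
save(grab('wrist'),'w6',s=0.75); save(grab('side'),'s6',(210,110,340,220),3)
E
cd pics; python3 -c "
import cv2,numpy as np
a=cv2.imread('w6.png');b=cv2.imread('s6.png')
h=max(a.shape[0],b.shape[0]);p=lambda i:cv2.copyMakeBorder(i,0,h-i.shape[0],0,0,0)
cv2.imwrite('m6.png',np.hstack([p(a),p(b)]))"
```

```text
clock: 9.83
position: [0.4691, 0.3377, 0.0683]
tool_rot: [-3.142, 0.18, 1.803]
force: [1.2, 0.7, 0.2]
grip_width: 0.0683
finger_force: 0.0
clock: 10.5
position: [0.4656, 0.3577, 0.1732]
tool_rot: [3.137, 0.176, 1.803]
force: [0.3, 0.0, -0.1]
grip_width: 0.08
finger_force: 0.0
```

View pics/m6.png

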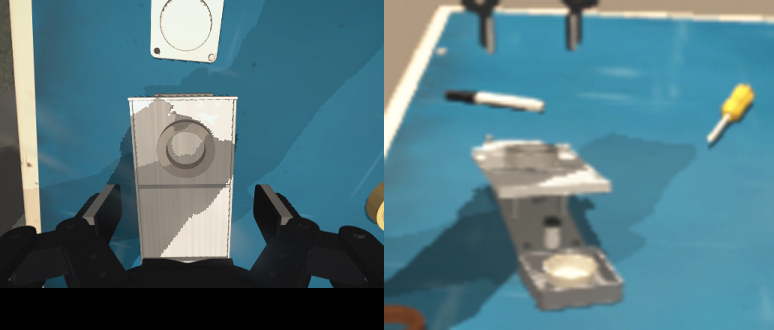

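The ring lies flat at (186,148) on the nest half, between the ridge (y≈186) and the far lip (y≈98). The tray is tipped toward the nest and the gripper is clear, so I hand the job in.

```bash
python3 -c "
from workcell import bot
print(bot.job_done())"
```

```text
the job is handed in; nothing more can be done
None
```

I set the ring gauge down on the nest half of the tray and handed the job in at about 10.5 s. The last pictures show it lying flat, the tray tipped toward the nest and the gripper clear; no verdict came back.

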